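# Start the phone clamp and open its vacuum valve

### The job

The red star knob of the phone clamp is sitting crossed on its thread, so do not force it forwards: turn it backwards (anticlockwise seen from above the knob) until it clicks down onto the thread, then forwards (clockwise) at least a third of a turn past the click so that it is cleanly started, and only then swing the blue handle of the vacuum valve to fully open. Leave the tool caddy, jar, phone tester and earbud case where they are, and let go of everything.

Things in the scene. Friction and masses are not known exactly. Their poses are not given: they have to be found in the camera images.
- fixture: Phone clamp fixture fixed to the bench; place and yaw vary. Origin on the bench; a 200 x 150 mm plate is centred 85 mm above it, leaning 0.56 rad (32 deg) to face the fixture's -x (towards the robot). Over the phone a grey bridge runs along y (136 x 34 mm, top 46 mm off the plate); on it a brass collar, diameter 48, height 20 mm, with the knob above.
- knob_grip (a point): Centre of the red four-lobed star knob, on its axis, halfway up its 26 mm. z is the axis, out of the plate, 0.56 rad from vertical, leaning to the robot. x and y point to the middles of its sides and turn with it. 57 mm square over its lobes with round corners: pinch across x or y, fingers coming along -z. Underside 20 mm above the brass collar when crossed, 14 mm when clicked down.
- knob (a joint): Angle of the red star knob, rad, growing forwards (clockwise from above the knob, a negative turn about its z). It clicks near 0: it starts crossed at 0.35 to 1.2, must go back below about -0.15, and drops when let go if the gripper holds it up. Crossed it binds at about 1.5 (forcing takes 2 N m). Hard stops -1.2 and 3.3. Friction 0.06 N m. A third of a turn past the click is 2.09.
- knob_drop (a joint): Axial position of the red star knob, m: 0 sitting crossed on top of the thread, -0.006 once clicked down (spring and weight, about 3.5 N, pull it down when it is over the gap and not held). Turned forwards from there it stays near -0.006 and cannot be lifted off.
- manifold: Brass vacuum pipe 120 mm long along its y, on a 70 x 110 mm steel base fixed to the bench; origin on the bench under the valve's axis. Its place (left or right of the fixture) and yaw vary. Pipe axis 60 mm above the bench. The valve stem stands up from it at the origin.
- valve_axis (a point): Point on the upright valve axis at the height of the blue handle's middle, 110 mm above the bench. Axes as the manifold's.
- valve_grip (a point): Point in the blue valve handle, 78 mm from the valve axis, at mid height, turning with it; its -x points outwards along the handle. The blue sleeve reaches from 30 to 105 mm from the axis, is 20 mm wide and 12 mm high, centred 110 mm above the bench, and is free underneath beyond 60 mm from the axis.
- valve (a joint): Valve handle angle, rad, growing anticlockwise seen from above: 0 closed (handle across the pipe, along the manifold's -x), 1.571 fully open (along the pipe, the manifold's -y), hard stops at both; starts 0 to 0.2. Stays where it is left; friction about 0.12 N m.
- nozzle_mouth (a point): Centre of the mouth of the grey fume nozzle, an obstacle fixed to the fixture beside the knob, 200 mm above the bench at x 43, y -125 mm of the fixture. The mouth is 64 mm wide; its black bent pole, 16 mm thick, stands 42 mm farther along the fixture's x and reaches 240 mm high.
- caddy: Blue round screwdriver caddy, 90 mm in diameter, 55 mm high, 130 mm over the driver tips; loose bystander on the side of the fixture away from the manifold. Origin centre of underside.
- jar: Amber jar, 56 mm in diameter, 75 mm high, loose bystander close beside the fixture on its +y side. Origin centre of underside.
- tester: Blue phone tester with black screen, 150 x 85 x 26 mm (x, y, z), loose bystander lying flat. Origin centre of underside.
- earcase: White earbud case, 62 x 48 x 24 mm, loose bystander lying near the valve handle, about 150 mm from the valve axis. Origin centre of underside.
There are look-alikes about, which are no part of the job. There is more than one size of the manifold; the job needs the middle-sized.

How it is judged:
On the way, in this order (a step that is already met when the one before it is completed fails the run):
1. the knob has been turned back and has clicked down onto the thread (value of joint knob_drop below -0.0045 m and value of joint knob below 0.3 rad), for 0.1 s.
2. the knob has been turned forwards a third of a turn on the thread (value of joint knob above 1.95 rad and value of joint knob_drop below -0.004 m), for 0.1 s.
3. the vacuum valve is fully open (value of joint valve above 1.42 rad), for 0.1 s.
At the end, for the whole second after the job is handed in: The knob is clicked down (drop beyond -4 mm) and at least 1.95 rad forward of the click, the valve handle is within 0.15 rad of its open stop, both at rest, and the four bystanders lie within 20 mm of where they began (all of step 2 and value of joint valve above 1.42 rad and velocity of joint knob between -0.1 and 0.1 rad/s and velocity of joint valve between -0.1 and 0.1 rad/s and distance of each of caddy, jar, tester, earcase from where it was at the start of the episode below 0.02 m); the robot touches nothing.
It fails at once if a bystander is pushed more than 20 mm or tipped over (distance of any of caddy, jar, tester, earcase from where it was at the start of the episode above 0.02 m or angle between any of caddy, jar's own z axis and vertical above 0.4 rad).
It fails at once if the valve is opened before the knob is started (value of joint valve above 0.6 rad and value of joint knob below 1.8 rad).
It fails at once if the knob is forced forwards while still crossed (value of joint knob above 1.8 rad and value of joint knob_drop above -0.003 m).
It also fails if it takes over 72 s, if anything falls off the work surface, if the arm or the gripper's body presses on something with over 40 N, if the wrist force passes 120 N, or if a joint passes its speed limit or range.

### The arm

A 7-joint arm with a two-finger parallel gripper is mounted at the origin on the work surface. World frame = base frame: x ahead of the robot, y to its left, z up, the work surface at z = 0. Lengths are in m, angles in rad, forces in N, time in s.
With the tool pointing down it reaches from about 0.4 to 0.85 m from the base axis. Payload 10.4 kg.
Tool frame: the origin (TCP) lies on the centre line of the jaws, within the pads' length; the fingertips stand 22 mm ahead of it and the grasp point (between the pads) lies 3 mm ahead of it (bot.tips_ahead is the x of the fingertips in the tool frame, in m); x points along the fingers, y is the direction in which the jaws open and shut, and the axes are right-handed (so a half turn about x gives the same grasp; the last joint's range is limited). The gripper opens to 87 mm and grips with 3 to 60 N. Pads are 19 mm wide; open, the fingers measure 117 mm over their backs; the gripper's body (75 mm by 190 mm) begins 51 mm behind the grasp point.
Start: joints at [1.189, 0.332, -0.065, 1.46, 0.022, 1.35, -0.088], TCP at [0.219, -0.585, 0.245] pointing down, gripper open.
Joint ranges: [-2.6, 2.6], [-0.5, 2.12], [-1.47, 1.34], [0.16, 2.42], [-1.27, 4.41], [0.06, 2.06], [-2.6, 2.6]. Speed limits (rad/s): [2.22, 2.22, 2.79, 2.79, 3.14, 3.14, 3.14].

### API

Orientations are given as a unit quaternion [w, x, y, z].
In Python, from cell import bot gives the robot as it stands. Calls block until the motion is done:
- bot.move_pose(position, orientation): joint-space move of the TCP to a pose.
- bot.move_l(position, vel=0.15, orientation=None, contact_N=None): straight line of the TCP; orientation=None keeps the orientation; vel is the mean speed in m/s. With contact_N (N) it stops when the force on the tool has changed by that much, and returns True; else False.
- bot.move_j(angles): joint-space move.
- bot.let_go() and bot.grasp(newtons=None): open the fingers fully, or close them until they stop; newtons is the grip in N (None keeps the last).
- bot.hold(seconds).
- bot.inverse_kinematics(position, orientation): joint angles nearest the present ones, or None.
- bot.get_state(): the state.
- bot.camera(name): name is "side" or "top" or "wrist"; returns (picture, depth): 480x640x3 uint8, red, green, blue; 480x640 float32, m along the optical axis (not along the pixel's ray), 0 where there is no reading.
- bot.camera_params(name): a dict with "intrinsics" (3x3 intrinsics, pixels), "R" (3x3) and "t" (3): a world point X has camera coordinates R X + t. Camera axes: x right, y down, z forward; pixel columns grow to the right and rows downward; lengths in m; the calibration is good to about 2 mm. The wrist camera is an equidistant fisheye: a pixel r from the principal point sees the ray r / f radians off the axis. A picture is of the moment at which its call begins: read the wrist's pose just before it. camera_params takes no time and is no camera call; for the wrist camera it gives the pose at the moment of the call.
A pose or a line that the arm cannot do raises bot.PlanningError and nothing moves.
- bot.close_job(): hands the job in, once; it reports no verdict.
The state is a dict: "clock": time; "joint_positions": joint angles; "joint_vel": joint speeds; "effort": joint torques, N m; "eef_pos": TCP position; "tool_rot": TCP orientation; "wrist_force": force on the tool from outside, world axes, zero at the start; "wrist_torque": the same for the moment, N m; "grip_width": opening from 0.0 (shut) to 1.0 (fully open).
Only numpy, scipy, OpenCV 4.12 (cv2) and the standard library are available. Lean on these libraries where they do the work, as an engineer would, in place of code of your own. Each camera call takes 0.05 s, during which the arm holds its last target.

## Working session

There is one attempt and no reset: what is moved stays moved. The work goes in short steps, each a Python script; the robot and the scene stay as the last script left them, time stands still between calls to the robot, and variables do not carry over. Pictures are saved under pics/ and viewed, and the job is handed in when it is done.

```bash
ls; mkdir -p pics; python3 - <<'E'
from cell import bot
import cv2,numpy as np
s=bot.get_state();print(s['clock'],s['eef_pos'],s['tool_rot'])
for n in("side","top","wrist"):
    p=bot.camera_params(n);im,d=bot.camera(n)
    cv2.imwrite(f"pics/{n}0.png",im[:,:,::-1]);np.savez(f"pics/{n}0.npz",im=im,d=d,K=p["intrinsics"],R=p["R"],t=p["t"])
    print(n,np.round(p["intrinsics"],1).tolist(),np.round(p["R"],3).tolist(),np.round(p["t"],3))
E
```

```text
pics
0.0 [ 0.21931825 -0.58485975  0.24373606] [-0.12566471 -0.69563886 -0.12667892  0.69587887]
side [[565.1, 0.0, 323.1], [0.0, 565.1, 247.1], [0.0, 0.0, 1.0]] [[-0.993, -0.114, 0.013], [-0.08, 0.604, -0.793], [0.083, -0.789, -0.609]] [0.552 0.113 1.209]
top [[519.7, 0.0, 322.8], [0.0, 519.7, 239.6], [0.0, 0.0, 1.0]] [[0.011, -1.0, -0.003], [-0.994, -0.011, -0.107], [0.107, 0.004, -0.994]] [0.075 0.575 1.341]
wrist [[371.6, 0.0, 319.3], [0.0, 371.6, 248.0], [0.0, 0.0, 1.0]] [[0.352, -0.936, -0.0], [-0.901, -0.339, 0.273], [-0.255, -0.096, -0.962]] [-0.625 -0.034  0.39 ]
```

View pics/side0.png

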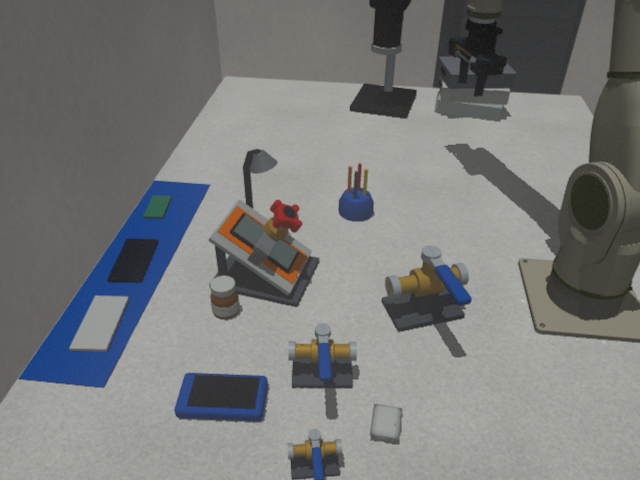

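View pics/top0.png

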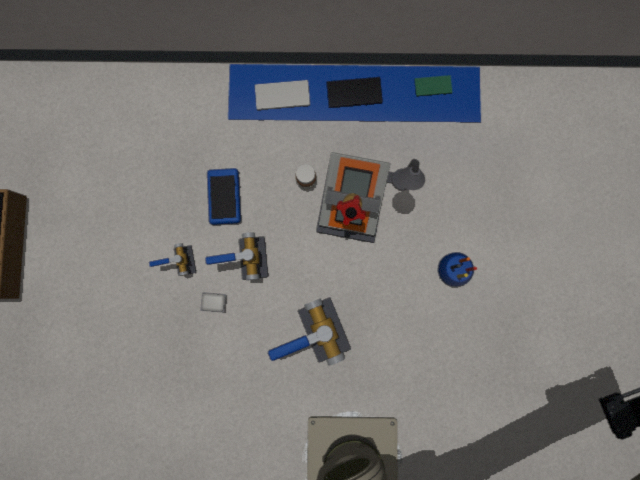

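View pics/wrist0.png

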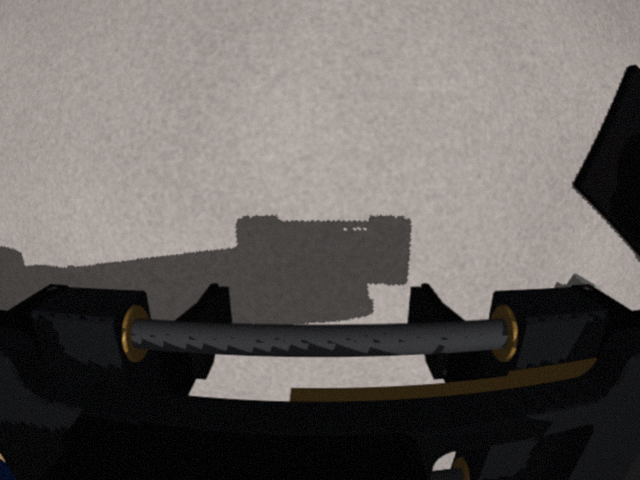

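```bash
cat > h.py <<'E'
import numpy as np,cv2
def load(n):
    z=np.load(f"pics/{n}.npz");return z["im"],z["d"],z["K"],z["R"],z["t"]
def cloud(n):
    im,d,K,R,t=load(n);v,u=np.mgrid[:480,:640]
    c=np.stack([(u-K[0,2])/K[0,0]*d,(v-K[1,2])/K[1,1]*d,d],-1)
    return im,(c-t)@R,d>0
def proj(X,n):
    im,d,K,R,t=load(n);c=R@np.asarray(X)+t;return (K@c)[:2]/c[2]
E
python3 - <<'E'
from h import *
im,P,ok=cloud("top0")
for n,b in (("top0",(300,130,450,250)),("side0",(190,130,330,320)),):
    i=load(n)[0][b[1]:b[3],b[0]:b[2],::-1];s=min(800/i.shape[1],600/i.shape[0]);cv2.imwrite(f"pics/c_{n}.png",cv2.resize(i,None,fx=s,fy=s,interpolation=cv2.INTER_CUBIC))
i=load("top0")[0][210:380,140:360,::-1];cv2.imwrite("pics/c_m.png",cv2.resize(i,None,fx=3.5,fy=3.5,interpolation=cv2.INTER_CUBIC))
for nm,(u,v) in dict(stem=(247,256),hand=(215,260),lstem=(323,333),jar=(306,176),caddy=(457,265),ear=(213,302),tester=(224,196),nozz=(410,180),knob=(351,212),pt=(383,172),pl=(333,160),pb=(325,215),pr=(372,222)).items(): print(nm,np.round(P[v,u],4),ok[v,u])
E
```

```text
stem [0.5219 0.268  0.1154] True
hand [0.5109 0.346  0.1189] True
lstem [0.3393 0.0782 0.1549] True
jar [0.7348 0.127  0.0725] True
caddy [ 0.5049 -0.2472  0.1253] True
ear [0.407  0.3668 0.0275] True
tester [0.6896 0.3482 0.0213] True
nozz [ 0.6918 -0.1168  0.228 ] True
knob [0.6244 0.0151 0.1784] True
pt [ 0.7337 -0.0663  0.1295] True
pl [0.7616 0.0582 0.1343] True
pb [0.6368 0.0766 0.0486] True
pr [ 0.6203 -0.0469  0.0444] True
```

View pics/c_top0.png

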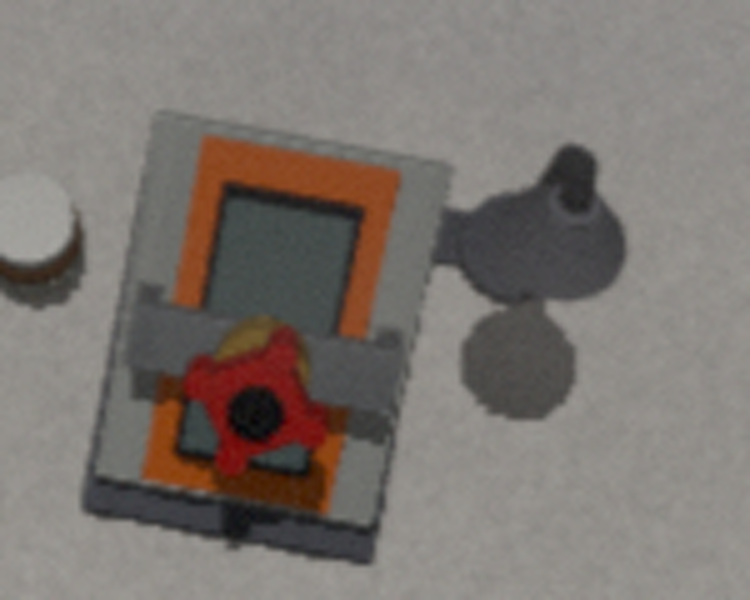

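View pics/c_side0.png

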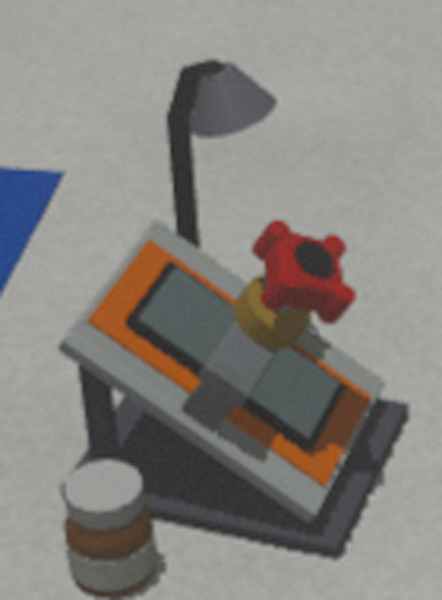

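View pics/c_m.png

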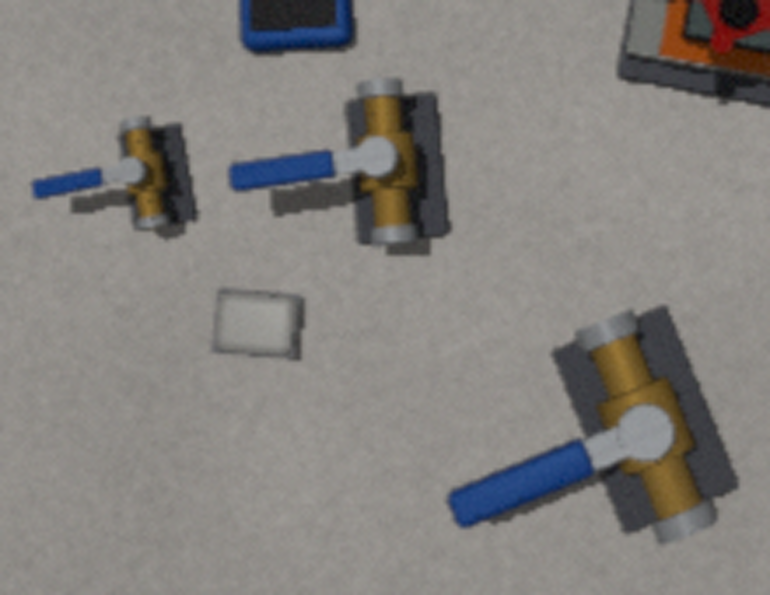

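```bash
python3 - <<'E'
from h import *
from scipy.optimize import minimize_scalar
A=0.56
def Rf(y):
    c,s=np.cos(y),np.sin(y);Z=np.array([[c,-s,0],[s,c,0],[0,0,1]])
    ca,sa=np.cos(-A),np.sin(-A);return Z@np.array([[ca,0,sa],[0,1,0],[-sa,0,ca]])
for n in("top0","side0"):
    im,P,ok=cloud(n);hsv=cv2.cvtColor(im,cv2.COLOR_RGB2HSV)
    org=(hsv[...,0]>5)&(hsv[...,0]<16)&(hsv[...,1]>170)&(hsv[...,2]>80)&ok
    red=((hsv[...,0]<4)|(hsv[...,0]>174))&(hsv[...,1]>150)&(hsv[...,2]>50)&ok
    reg=(P[...,0]>.55)&(P[...,0]<.85)&(abs(P[...,1]-.01)<.14)
    o=P[org&reg&(P[...,2]<.16)];c=np.median(o,0)
    for _ in range(4):
        q=o-c;_,_,V=np.linalg.svd(q-q.mean(0),full_matrices=False);nn=V[2]*np.sign(V[2][2]);r=(q-q.mean(0))@nn;o=o[abs(r)<.006];c=o.mean(0)
    print(n,len(o),"plane n",nn,"tilt",np.arccos(nn[2]),"yaw",np.arctan2(-nn[1],-nn[0]),c)
    # gray plate points on plane
    r=(P-c)@nn
    m=(abs(r)<.006)&reg&ok&(P[...,2]>.02)
    m=cv2.morphologyEx(m.astype(np.uint8),cv2.MORPH_OPEN,np.ones((3,3)))
    k,l,st,_=cv2.connectedComponentsWithStats(m);b=1+np.argmax(st[1:,4]);m=l==b
    yaw=np.arctan2(-nn[1],-nn[0]);R=Rf(yaw);q=(P[m]-c)@R
    rect=cv2.minAreaRect(q[:,:2].astype(np.float32)*1000);print("rect",rect)
    print("plate c",c+R@np.array([rect[0][0]/1000,rect[0][1]/1000,0]))
    k=P[red&reg&(P[...,2]>.10)]
    print("red",len(k),k.mean(0),k.min(0),k.max(0))
E
```

```text
top0 684 plane n [-0.52276301  0.08894469  0.84782526] tilt 0.5589257259036818 yaw -0.16852954328217462 [0.70606097 0.00484191 0.10090056]
rect ((25.30776596069336, -2.88348388671875), (150.1007843017578, 96.03831481933594), 89.72581481933594)
plate c [ 0.72671567 -0.00159728  0.11434369]
red 363 [0.62979461 0.0156139  0.1799992 ] [ 0.59730933 -0.01702527  0.15686365] [0.66175922 0.04856145 0.20306654]
side0 610 plane n [-0.52507875  0.0898568   0.84629667] tilt 0.5618017465315868 yaw -0.16948834927389864 [0.71226248 0.01685221 0.10339587]
rect ((-32.328880310058594, -16.118972778320312), (153.57574462890625, 200.0760955810547), 89.83965301513672)
plate c [0.68254523 0.00558443 0.08622322]
red 291 [0.63440178 0.0214165  0.18016792] [ 0.59970919 -0.01613727  0.16155736] [0.66405598 0.05175067 0.19834242]
```

```bash
cat >> h.py <<'E'
A=0.56
def Rf(y):
    c,s=np.cos(y),np.sin(y);Z=np.array([[c,-s,0],[s,c,0],[0,0,1]])
    ca,sa=np.cos(-A),np.sin(-A);return Z@np.array([[ca,0,sa],[0,1,0],[-sa,0,ca]])
E
python3 - <<'E'
from h import *
R=Rf(-0.169);pc=np.array([.6825,.0056,.0862]);
for n in("top0","side0"):
    im,P,ok=cloud(n);hsv=cv2.cvtColor(im,cv2.COLOR_RGB2HSV)
    q=(P-pc)@R
    red=((hsv[...,0]<5)|(hsv[...,0]>174))&(hsv[...,1]>120)&(hsv[...,2]>40)
    reg=ok&(np.hypot(q[...,0],q[...,1])<.055)&(q[...,2]>.075)
    z=q[...,2][reg&red];print(n,np.percentile(z,[5,25,50,75,95]))
    m=reg&(q[...,2]>np.median(z)-.006)
    w=q[m];print(len(w),w[:,:2].min(0),w[:,:2].max(0),w.mean(0))
    w2=w[:,:2]*1000
    # rotated-square fit: at each rotation, extents
    for a in range(0,90,5):
        t=np.radians(a);c,s=np.cos(t),np.sin(t);e=w2@np.array([[c,-s],[s,c]])
        lo,hi=np.percentile(e,1,0),np.percentile(e,99,0);print(a,np.round(hi-lo,1),np.round((hi+lo)/2,1),end=' | ')
    print()
    img=np.zeros((400,400),np.uint8)
    for x,y in w2: cv2.circle(img,(int(200+y*-5),int(200-x*5)),3,255,-1)
    cv2.imwrite(f"pics/k_{n}.png",img)
E
```

```text
top0 [0.09563337 0.10653452 0.10875462 0.1105519  0.11322683]
430 [-0.03376634 -0.03328563] [0.03793242 0.03702451] [0.00169622 0.00095532 0.10994232]
0 [67.8 65.5] [0.8 1. ] | 5 [65.7 64.5] [0.9 0.9] | 10 [63.3 62.9] [1.1 0.6] | 15 [61.3 60.4] [1.2 0.3] | 20 [58.4 57.4] [1.5 0.3] | 25 [55.3 54.1] [1.8 0.2] | 30 [54.  51.9] [1.3 0.1] | 35 [54.2 53.5] [1.5 0.4] | 40 [57.1 56.9] [1.4 0. ] | 45 [59.9 59.5] [ 1.4 -0.1] | 50 [62.6 61.7] [ 1.6 -0.3] | 55 [64.9 63.4] [ 1.7 -0.3] | 60 [66.1 64.9] [ 1.7 -0.4] | 65 [66.9 66.2] [ 1.8 -0.5] | 70 [67.6 67.5] [ 1.7 -0.5] | 75 [67.6 68.3] [ 1.5 -0.6] | 80 [67.  68.6] [ 1.4 -0.7] | 85 [66.5 68.5] [ 1.2 -0.7] | 
side0 [0.09058393 0.09988066 0.10755852 0.10944496 0.11132564]
480 [-0.03533732 -0.03425875] [0.03611089 0.03842034] [0.00096751 0.00529621 0.10904452]
0 [67.7 66.6] [0.3 2.9] | 5 [66.6 65.3] [0.5 2.7] | 10 [64.8 63.5] [0.9 2.6] | 15 [62.2 61.2] [1.1 2.5] | 20 [59.4 58.4] [1.3 2.5] | 25 [56.3 55.7] [1.4 2.2] | 30 [54.3 53.5] [1.5 1.5] | 35 [54.7 54.8] [1.8 1.4] | 40 [57.6 57.8] [2.2 1.5] | 45 [60.9 60.3] [2.1 1.5] | 50 [63.6 62.8] [2.1 1.3] | 55 [65.4 65.3] [2.3 1.1] | 60 [66.9 67.1] [2.5 0.8] | 65 [67.9 68.4] [2.6 0.6] | 70 [68.5 68.8] [2.7 0.6] | 75 [68.5 69.3] [2.8 0.3] | 80 [68.4 68.9] [2.9 0.3] | 85 [67.8 68.4] [ 2.9 -0.1] |
```

```bash
python3 -c "
import cv2,numpy as np;cv2.imwrite('pics/k.png',np.hstack([cv2.imread('pics/k_top0.png'),cv2.imread('pics/k_side0.png')]))"
```

```text
(no output)
```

View pics/k.png

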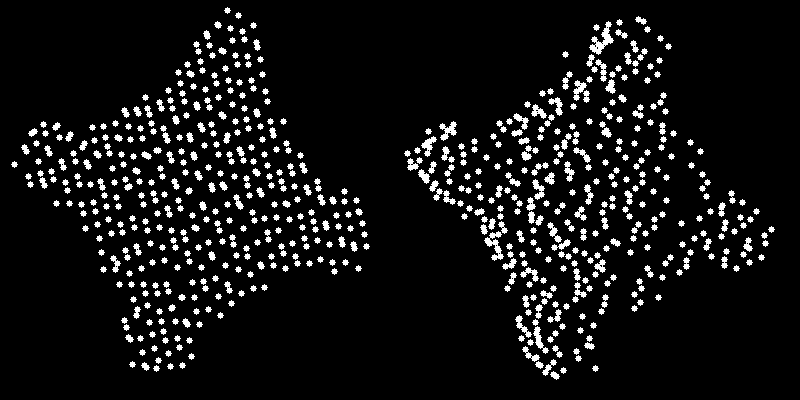

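```bash
cat >> h.py <<'E'
from scipy.spatial.transform import Rotation as Ro
KR=Rf(-0.169);pc=np.array([.6825,.0056,.0862])
KC=pc+KR@np.array([.0015,.0008,.0965]); N=KR[:,2]
def quat(M):
    q=Ro.from_matrix(M).as_quat();return [q[3],q[0],q[1],q[2]]
def kpose(phi,h=0.0):
    "tool pose: jaw y at angle phi (ccw about knob z from fixture in-plane x); h = grasp point above knob centre"
    x=-N;y=KR@np.array([np.cos(phi),np.sin(phi),0]);z=np.cross(x,y)
    return (KC+(h+.003)*N),quat(np.column_stack([x,y,z]))
E
python3 - <<'E'
from h import *
from cell import bot
print(KC,N)
for d in range(-180,190,15):
    phi=np.radians(31.5+d)
    o=[]
    for h in(0,.15):
        j=bot.inverse_kinematics(*kpose(phi,h));o.append(None if j is None else np.round(j,2).tolist())
    print(31.5+d,*o)
E
```

```text
[0.63335814 0.01479652 0.1687569 ] [-0.52361863  0.08934375  0.84725511]
-148.5 None [1.2, -0.44, -1.13, 1.98, -0.41, 0.81, -2.57]
-133.5 [-1.4, 0.2, 1.32, 2.07, -0.08, 0.48, -2.57] [1.1, -0.38, -1.09, 1.98, -0.3, 0.8, -2.4]
-118.5 [-1.12, 0.1, 0.98, 2.07, 0.19, 0.49, -2.54] [1.11, -0.38, -1.09, 1.98, -0.31, 0.8, -2.13]
-103.5 [0.51, 0.15, -0.75, 1.99, 0.57, 0.57, -2.59] [1.13, -0.39, -1.1, 1.98, -0.33, 0.8, -1.85]
-88.5 [0.58, 0.17, -0.82, 1.99, 0.6, 0.58, -2.34] [1.12, -0.39, -1.1, 1.98, -0.33, 0.8, -1.59]
-73.5 [0.63, 0.18, -0.87, 1.99, 0.62, 0.59, -2.09] [1.11, -0.38, -1.09, 1.98, -0.31, 0.8, -1.34]
-58.5 [0.66, 0.18, -0.9, 1.99, 0.63, 0.59, -1.84] [1.09, -0.37, -1.08, 1.98, -0.29, 0.79, -1.1]
-43.5 [0.64, 0.18, -0.88, 1.99, 0.62, 0.59, -1.57] [1.07, -0.36, -1.07, 1.98, -0.27, 0.79, -0.86]
-28.5 [0.62, 0.17, -0.87, 1.99, 0.61, 0.59, -1.31] [1.04, -0.34, -1.05, 1.98, -0.24, 0.79, -0.62]
-13.5 [0.61, 0.17, -0.85, 1.99, 0.61, 0.58, -1.04] [1.0, -0.33, -1.03, 1.98, -0.21, 0.79, -0.38]
1.5 [0.59, 0.17, -0.83, 1.99, 0.6, 0.58, -0.77] [0.97, -0.31, -1.01, 1.98, -0.17, 0.78, -0.15]
16.5 
[... 574 characters left out ...]
2, -0.97, 1.99, 0.66, 0.6, 1.02] [0.55, -0.22, -0.7, 1.99, 0.06, 0.79, 1.48]
121.5 [0.92, 0.29, -1.22, 1.98, 0.82, 0.67, 1.18] [-0.42, -0.22, 0.13, 2.03, 0.36, 0.85, 1.49]
136.5 [0.92, 0.29, -1.22, 1.98, 0.82, 0.67, 1.44] [-0.65, -0.25, 0.33, 2.04, 0.43, 0.87, 1.7]
151.5 [0.92, 0.29, -1.22, 1.98, 0.82, 0.67, 1.7] [-0.65, -0.25, 0.33, 2.04, 0.43, 0.87, 1.96]
166.5 [0.92, 0.29, -1.22, 1.98, 0.82, 0.67, 1.97] [-0.88, -0.29, 0.51, 2.05, 0.53, 0.91, 2.15]
181.5 [0.92, 0.29, -1.22, 1.98, 0.82, 0.67, 2.23] [-1.12, -0.37, 0.69, 2.06, 0.65, 0.96, 2.33]
196.5 [0.92, 0.29, -1.22, 1.98, 0.82, 0.67, 2.49] [-1.37, -0.5, 0.85, 2.06, 0.82, 1.07, 2.47]
211.5 None [1.2, -0.44, -1.13, 1.98, -0.41, 0.81, -2.57]
```

```bash
cat >> h.py <<'E'
def st(bot,m=""):
    s=bot.get_state();print(m,"t%.2f"%s["clock"],"j",np.round(s["joint_positions"],3).tolist(),"p",np.round(s["eef_pos"],4),"F",np.round(s["wrist_force"],1),"T",np.round(s["wrist_torque"],2),"g%.3f"%s["grip_width"]);return s
def snap(bot,n,tag):
    p=bot.camera_params(n);im,d=bot.camera(n)
    cv2.imwrite(f"pics/{n}{tag}.png",im[:,:,::-1]);np.savez(f"pics/{n}{tag}.npz",im=im,d=d,K=p["intrinsics"],R=p["R"],t=p["t"])
E
python3 - <<'E'
from h import *
from cell import bot
p,q=kpose(np.radians(31.5),.22);bot.move_pose(p,q);st(bot)
p,q=kpose(np.radians(31.5),.07);bot.move_l(p,vel=.12,orientation=q);st(bot)
snap(bot,"wrist","1");snap(bot,"side","1")
E
```

```text
t2.62 j [0.858, -0.439, -0.841, 1.948, -0.271, 0.943, 0.451] p [0.5167 0.0338 0.3577] F [ 0.5 -0.2  0.3] T [0.09 0.52 0.01] g0.996
 t4.12 j [1.218, -0.027, -1.387, 1.99, 0.259, 0.641, 0.037] p [0.5951 0.0215 0.2306] F [-0.7  0.3  0.9] T [ 0.15  0.51 -0.04] g1.002
```

View pics/wrist1.png

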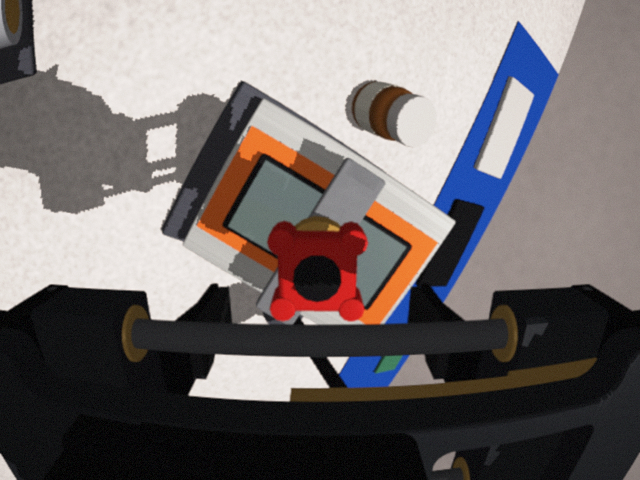

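View pics/side1.png

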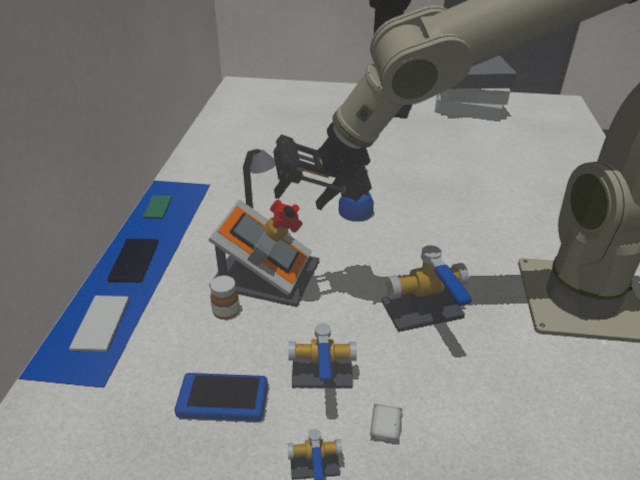

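```bash
python3 - <<'E'
from h import *
from cell import bot
for h in (.07,.05,.03,.01,0): print(h,np.round(bot.inverse_kinematics(*kpose(np.radians(31.5),h)),3))
try:
    p,q=kpose(np.radians(31.5),.0);bot.move_l(p,vel=.05,orientation=q,contact_N=12);st(bot)
except bot.PlanningError as e: print(e)
E
```

```text
0.07 [ 1.218 -0.027 -1.388  1.99   0.26   0.641  0.036]
0.05 [ 1.17   0.14  -1.423  1.989  0.562  0.672 -0.197]
0.03 [ 1.135  0.31  -1.465  1.985  0.828  0.74  -0.385]
0.01 [ 0.79   0.186 -1.046  1.987  0.645  0.618 -0.275]
0 [ 1.055  0.455 -1.436  1.976  1.031  0.795 -0.514]
 t5.78 j [0.905, 0.28, -1.199, 1.98, 0.802, 0.66, -0.381] p [0.6319 0.0151 0.1716] F [ 0.2 -0.2 -0.5] T [0.12 0.5  0.03] g1.004
```

```bash
cat >> h.py <<'E'
def turn(bot,d,step=.25):
    j0=np.array(bot.get_state()["joint_positions"]);n=int(np.ceil(abs(d)/step))
    for k in range(1,n+1):
        j=j0.copy();j[6]+=d*k/n;bot.move_j(j.tolist())
        s=bot.get_state();print("%.2f j7 %.3f F"%(s["clock"],s["joint_positions"][6]),np.round(s["wrist_force"],1),"axT %.2f"%(np.array(s["wrist_torque"])@N),"g%.3f"%s["grip_width"])
E
python3 - <<'E'
from h import *
from cell import bot
bot.grasp(20);st(bot,"grasp");snap(bot,"wrist","2")
turn(bot,1.5,.5);st(bot);snap(bot,"wrist","3")
E
python3 -c "
import cv2,numpy as np;cv2.imwrite('pics/w23.png',np.hstack([cv2.imread('pics/wrist2.png')[150:,120:520],cv2.imread('pics/wrist3.png')[150:,120:520]]))"
```

```text
grasp t6.54 j [0.905, 0.28, -1.198, 1.981, 0.802, 0.662, -0.382] p [0.6309 0.0146 0.1706] F [-6.4 -0.5  3.9] T [-0.16  1.46 -0.23] g0.524
7.14 j7 0.115 F [0.  1.4 2.6] axT 0.02 g0.531
7.69 j7 0.613 F [2.4 1.8 0.1] axT 0.04 g0.529
8.24 j7 1.113 F [ 5.2  3.  -1.7] axT -0.01 g0.523
 t8.24 j [0.904, 0.28, -1.199, 1.981, 0.802, 0.661, 1.113] p [0.6311 0.0151 0.1707] F [ 5.2  3.  -1.7] T [ 0.53 -0.05  0.31] g0.523
```

View pics/w23.png

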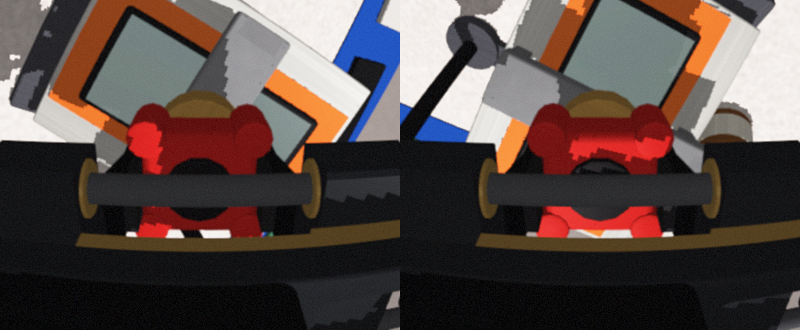

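```bash
python3 - <<'E'
from h import *
from cell import bot
s=bot.get_state();q=s["tool_rot"];p=np.array(s["eef_pos"])
bot.let_go();bot.hold(.3);st(bot)
bot.move_l((p+.07*N).tolist(),vel=.1);st(bot)
snap(bot,"side","4");snap(bot,"wrist","4");snap(bot,"top","4")
for n in("side0","side4","top0","top4"):
    im,P,ok=cloud(n);hsv=cv2.cvtColor(im,cv2.COLOR_RGB2HSV);q=(P-pc)@KR
    m=((hsv[...,0]<5)|(hsv[...,0]>174))&(hsv[...,1]>120)&(hsv[...,2]>40)&ok&(np.hypot(q[...,0],q[...,1])<.055)&(q[...,2]>.07)
    print(n,m.sum(),np.round(np.percentile(q[m][:,2],[50,75,90,97]),4),np.round(q[m].mean(0),4))
E
python3 -c "
import cv2,numpy as np;cv2.imwrite('pics/s4.png',np.hstack([cv2.resize(cv2.imread('pics/side0.png')[180:300,200:330],None,fx=3,fy=3),cv2.resize(cv2.imread('pics/side4.png')[180:300,200:330],None,fx=3,fy=3)]))"
```

```text
t9.54 j [0.905, 0.28, -1.198, 1.981, 0.802, 0.662, 1.118] p [0.6309 0.0145 0.1706] F [ 0.2 -0.  -0.2] T [0.23 0.49 0.03] g1.000
 t10.55 j [1.253, -0.028, -1.42, 1.99, 0.259, 0.642, 1.537] p [0.5944 0.021  0.2299] F [-0.5 -0.1  1. ] T [ 0.18  0.48 -0.01] g0.998
side0 462 [0.1076 0.1094 0.1105 0.1117] [0.0041 0.0097 0.1045]
side4 505 [0.1009 0.1034 0.1046 0.1056] [0.0026 0.0104 0.0979]
top0 390 [0.1088 0.1106 0.1121 0.1142] [0.0042 0.001  0.1076]
top4 319 [0.1027 0.105  0.1065 0.1096] [0.0104 0.0032 0.1037]
```

View pics/s4.png

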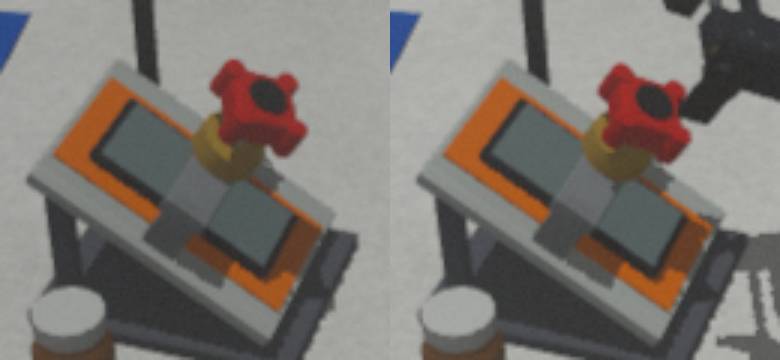

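View pics/wrist4.png

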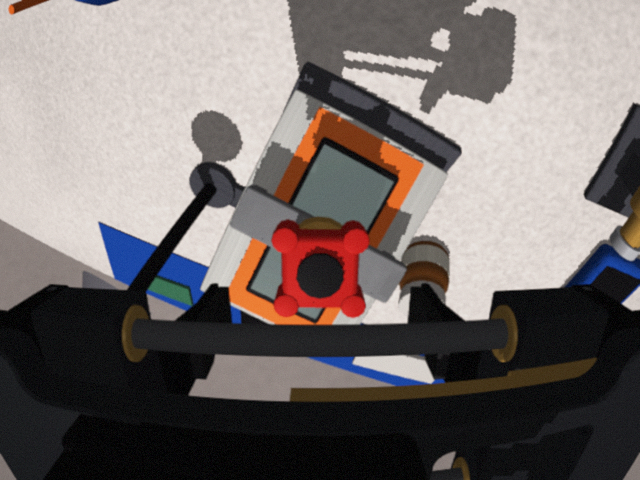

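```bash
python3 - <<'E'
from h import *
from cell import bot
p=np.array(bot.get_state()["eef_pos"])
print(bot.move_l((p-.075*N).tolist(),vel=.06,contact_N=12));st(bot)
bot.grasp(20);st(bot)
turn(bot,-2.85,.5)
bot.let_go();bot.hold(.2)
p=np.array(bot.get_state()["eef_pos"])
bot.move_l((p+.12*N).tolist(),vel=.12);st(bot)
snap(bot,"side","5");snap(bot,"wrist","5");snap(bot,"top","5")
for n in("side0","side4","side5","top0","top4","top5"):
    im,P,ok=cloud(n);hsv=cv2.cvtColor(im,cv2.COLOR_RGB2HSV);q=(P-pc)@KR
    m=((hsv[...,0]<5)|(hsv[...,0]>174))&(hsv[...,1]>120)&(hsv[...,2]>40)&ok&(np.hypot(q[...,0],q[...,1])<.055)&(q[...,2]>.07)
    print(n,m.sum(),np.round(np.percentile(q[m][:,2],[50,75,90,97]),4))
E
```

```text
False
 t12.10 j [0.889, 0.295, -1.187, 1.979, 0.827, 0.663, 1.099] p [0.6337 0.0148 0.1665] F [ 0.6 -0.2 -0.6] T [ 0.3   0.52 -0.04] g1.000
 t12.87 j [0.889, 0.295, -1.187, 1.979, 0.827, 0.663, 1.099] p [0.6337 0.0146 0.1662] F [ 0.4 -0.9  2. ] T [ 0.07  0.53 -0.11] g0.526
13.39 j7 0.628 F [-0.5 -0.5  1.9] axT -0.13 g0.528
13.92 j7 0.154 F [-1.1 -2.9  2.1] axT -0.07 g0.525
14.44 j7 -0.320 F [-4.3 -3.2  4.3] axT -0.09 g0.528
14.97 j7 -0.797 F [-5.3 -3.   4.1] axT -0.09 g0.526
15.49 j7 -1.272 F [-6.9 -3.4  5.5] axT -0.08 g0.523
16.02 j7 -1.747 F [-6.5 -2.   5.2] axT -0.06 g0.527
 t18.98 j [1.086, -0.237, -1.158, 1.991, -0.097, 0.708, -1.036] p [0.5708 0.0254 0.2675] F [1.1 0.4 1.1] T [0.13 0.55 0.04] g1.001
side0 462 [0.1076 0.1094 0.1105 0.1117]
side4 505 [0.1009 0.1034 0.1046 0.1056]
side5 485 [0.101  0.1032 0.1046 0.1061]
top0 390 [0.1088 0.1106 0.1121 0.1142]
top4 319 [0.1027 0.105  0.1065 0.1096]
top5 339 [0.1029 0.1047 0.1065 0.1078]
```

View pics/wrist5.png

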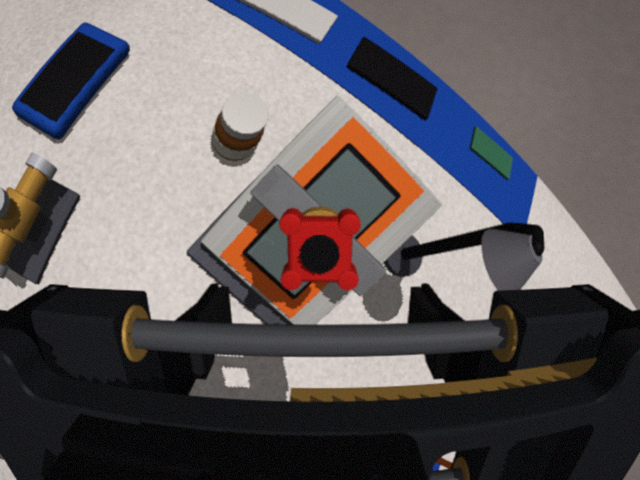

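View pics/side5.png

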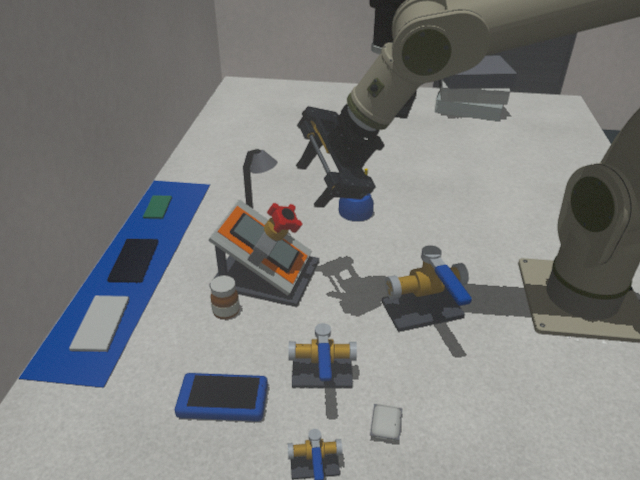

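```bash
python3 - <<'E'
from h import *
from cell import bot
p=np.array(bot.get_state()["eef_pos"])
print(bot.move_l((p-.12*N).tolist(),vel=.12,contact_N=12));st(bot)
bot.grasp(20)
turn(bot,-.5,.5)
bot.let_go();bot.hold(.2)
p=np.array(bot.get_state()["eef_pos"])
bot.move_l((p+.16*N).tolist(),vel=.15);st(bot)
snap(bot,"side","6");snap(bot,"top","6");snap(bot,"wrist","6")
# valve geometry
for n in("top0","side0","top6"):
    im,P,ok=cloud(n);hsv=cv2.cvtColor(im,cv2.COLOR_RGB2HSV)
    blue=(hsv[...,0]>100)&(hsv[...,0]<128)&(hsv[...,1]>120)&ok&(P[...,2]>.095)&(P[...,2]<.13)&(np.hypot(P[...,0]-.52,P[...,1]-.32)<.09)
    w=P[blue];rect=cv2.minAreaRect((w[:,:2]*1000).astype(np.float32));print(n,len(w),w[:,2].max(),np.round(np.percentile(w[:,2],[10,50,90]),4),rect,w.mean(0))
    steel=ok&(hsv[...,1]<60)&(P[...,2]>.108)&(P[...,2]<.135)&(np.hypot(P[...,0]-.52,P[...,1]-.268)<.022)
    w=P[steel];print(len(w),np.round([w.min(0),w.max(0),w.mean(0)],4))
    br=ok&(hsv[...,0]>10)&(hsv[...,0]<28)&(hsv[...,1]>110)&(P[...,2]>.055)&(P[...,2]<.09)&(np.hypot(P[...,0]-.52,P[...,1]-.268)<.08)
    w=P[br];_,_,V=np.linalg.svd(w[:,:2]-w[:,:2].mean(0));print("pipe",len(w),w.mean(0),V[0],np.degrees(np.arctan(V[0][1]/V[0][0])))
E
```

```text
False
 t21.17 j [0.891, 0.297, -1.189, 1.979, 0.83, 0.664, -1.753] p [0.6337 0.0146 0.1662] F [0.3 0.7 0.4] T [0.14 0.62 0.01] g0.995
22.48 j7 -2.249 F [-0.8 -0.3  0.1] axT -0.07 g0.531
 t26.07 j [0.998, -0.339, -1.024, 1.982, -0.218, 0.797, -1.441] p [0.5499 0.0288 0.3012] F [-0.4  0.1  0.1] T [ 0.09  0.57 -0.04] g1.001
top0 198 0.12361685040614918 [0.1114 0.1152 0.1188] ((515.6463012695312, 335.0647888183594), (17.34787368774414, 71.65850067138672), 8.987488746643066) [0.51523181 0.33457106 0.11527423]
123 [[0.5143 0.2551 0.1086]
 [0.5395 0.2886 0.1223]
 [0.5259 0.271  0.1149]]
pipe 322 [0.52483493 0.26425475 0.07115214] [-0.99553105 -0.09443483] 5.418791755284394
side0 399 0.11829059913914068 [0.1128 0.1148 0.1166] ((516.3134765625, 334.18231201171875), (19.221467971801758, 75.86726379394531), 8.622039794921875) [0.51632272 0.33788549 0.11475425]
217 [[0.5135 0.2535 0.1086]
 [0.5403 0.2896 0.1185]
 [0.5262 0.2717 0.1143]]
pipe 510 [0.52760937 0.27353816 0.07061195] [-0.99274206 -0.12026305] 6.907284065200972
top6 196 0.1232042245145893 [0.1121 0.1154 0.1189] ((515.210693359375, 334.8064270019531), (16.932151794433594, 72.00119018554688), 9.450456619262695) [0.5152853  0.33452933 0.11542731]
122 [[0.5144 0.2552 0.1083]
 [0.5396 0.2888 0.1229]
 [0.5259 0.2707 0.1152]]
pipe 321 [0.52468783 0.26411415 0.07124835] [-0.9953709  -0.09610817] 5.51510523664031
```

View pics/top6.png

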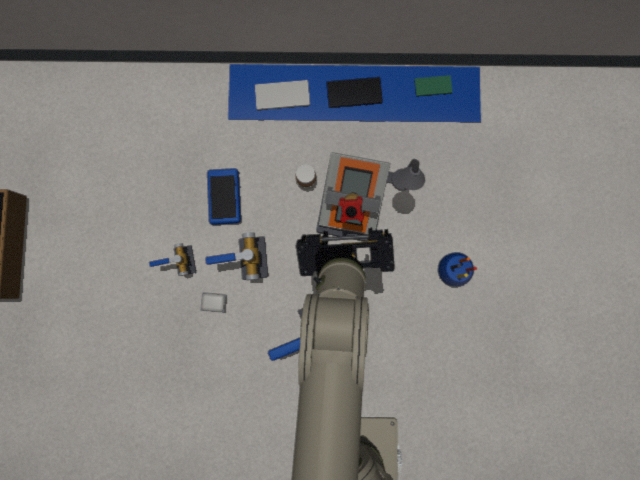

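```bash
cat >> h.py <<'E'
VA=np.array([.5263,.2678]);TH0=np.radians(98.9)
def vpose(th,z,sg,r=.078):
    x=np.array([0,0,-1.]);y=sg*np.array([-np.sin(th),np.cos(th),0])
    return np.r_[VA+r*np.array([np.cos(th),np.sin(th)]),z+.003],quat(np.column_stack([x,y,np.cross(x,y)]))
E
python3 - <<'E'
from h import *
from cell import bot
for sg in(1,-1):
    for d in(0,30,60,90,95):
        j=bot.inverse_kinematics(*vpose(TH0+np.radians(d),.11,sg));print(sg,d,None if j is None else np.round(j,2).tolist())
E
```

```text
1 0 [0.19, 0.79, -1.25, 1.58, 0.77, 1.34, 2.14]
1 30 [-1.6, 0.71, 1.27, 1.78, -0.73, 1.22, -2.58]
1 60 [-0.78, 0.26, 0.14, 1.84, -0.04, 1.04, -2.57]
1 90 [0.14, 0.33, -0.86, 1.86, 0.28, 1.07, -2.24]
1 95 [0.3, 0.4, -1.05, 1.86, 0.39, 1.1, -2.22]
-1 0 [0.16, 0.74, -1.18, 1.58, 0.71, 1.3, -0.97]
-1 30 [0.13, 0.57, -1.04, 1.7, 0.52, 1.19, -0.37]
-1 60 [0.07, 0.4, -0.87, 1.8, 0.34, 1.1, 0.29]
-1 90 [0.41, 0.51, -1.23, 1.85, 0.53, 1.16, 0.72]
-1 95 [0.43, 0.51, -1.23, 1.86, 0.52, 1.16, 0.82]
```

```bash
python3 - <<'E'
from h import *
from cell import bot
bot.move_pose(*vpose(TH0,.24,-1));st(bot)
p,q=vpose(TH0,.112,-1)
print(bot.move_l(p,vel=.1,orientation=q,contact_N=10));st(bot)
snap(bot,"wrist","7");snap(bot,"side","7")
E
```

```text
t27.52 j [0.215, 0.688, -1.347, 1.434, 0.669, 1.536, -0.942] p [0.5146 0.3442 0.2434] F [ 0.2 -0.4  1.1] T [-0.   -0.08  0.03] g0.997
False
 t28.96 j [0.192, 0.794, -1.256, 1.58, 0.77, 1.341, -1.006] p [0.5145 0.3451 0.1157] F [0.4 0.6 0.8] T [ 0.01 -0.12 -0.04] g0.998
```

View pics/wrist7.png

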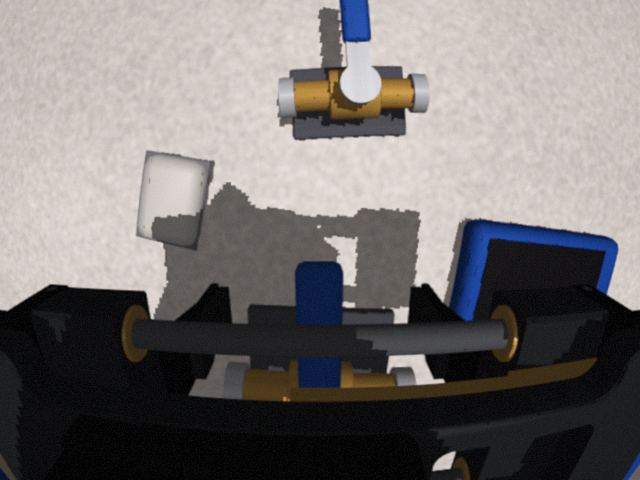

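View pics/side7.png

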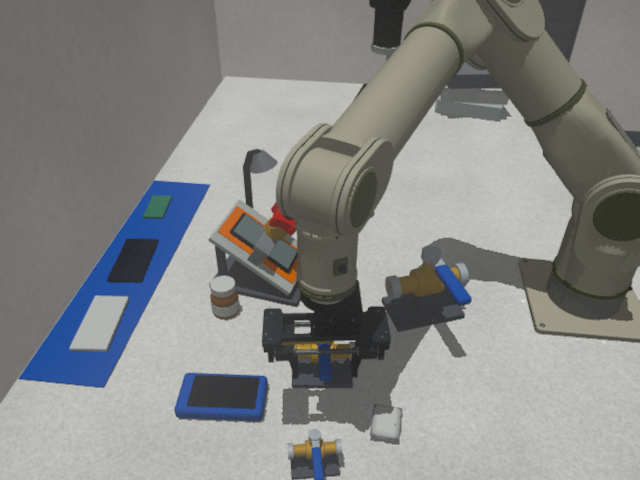

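```bash
python3 - <<'E'
from h import *
from cell import bot
bot.grasp(8);st(bot)
for d in list(range(8,81,8))+[83,86,88,90]:
    p,q=vpose(TH0+np.radians(d),.112,-1)
    try: c=bot.move_l(p,vel=.06,orientation=q,contact_N=20)
    except bot.PlanningError as e: print(d,e);break
    s=bot.get_state();th=TH0+np.radians(d);print(d,c,"%.2f"%s["clock"],np.round(s["eef_pos"],4),"tang %.1f rad %.1f"%(np.dot(s["wrist_force"][:2],[-np.sin(th),np.cos(th)]),np.dot(s["wrist_force"][:2],[np.cos(th),np.sin(th)])),"Tz %.2f"%s["wrist_torque"][2],"g%.3f"%s["grip_width"],"j3 %.2f"%s["joint_positions"][2])
    if c:break
E
```

```text
t30.15 j [0.192, 0.794, -1.256, 1.581, 0.771, 1.341, -1.006] p [0.5143 0.3449 0.115 ] F [-0.3 -0.3  0.4] T [ 0.02 -0.14  0.09] g0.226
8 False 30.48 [0.5038 0.3424 0.115 ] tang -0.6 rad -0.2 Tz 0.20 g0.230 j3 -1.29
16 False 30.82 [0.4938 0.3386 0.115 ] tang -0.6 rad -1.2 Tz 0.16 g0.230 j3 -1.32
24 False 31.15 [0.4844 0.3333 0.115 ] tang -0.8 rad -1.3 Tz 0.20 g0.229 j3 -1.36
32 False 31.48 [0.4757 0.3268 0.115 ] tang -0.9 rad -0.6 Tz 0.16 g0.229 j3 -1.38
40 False 31.82 [0.468  0.3191 0.115 ] tang -1.0 rad -2.4 Tz 0.15 g0.232 j3 -1.40
48 False 32.15 [0.4614 0.3104 0.115 ] tang -0.6 rad -3.6 Tz 0.16 g0.229 j3 -1.42
56 False 32.48 [0.4561 0.301  0.115 ] tang -1.3 rad -4.6 Tz 0.16 g0.229 j3 -1.43
64 False 32.82 [0.4522 0.2909 0.1151] tang -0.4 rad -5.6 Tz 0.20 g0.230 j3 -1.44
72 False 33.15 [0.4497 0.2804 0.1151] tang 0.3 rad -4.9 Tz 0.14 g0.231 j3 -1.44
80 False 33.48 [0.4486 0.2698 0.1152] tang 1.0 rad -6.1 Tz 0.11 g0.231 j3 -1.45
83 False 33.73 [0.4485 0.2659 0.1152] tang 0.0 rad -5.9 Tz 0.11 g0.228 j3 -1.45
86 False 33.98 [0.4487 0.2618 0.1152] tang -0.7 rad -5.1 Tz 0.10 g0.231 j3 -1.45
88 False 34.23 [0.449  0.2591 0.1152] tang -0.1 rad -6.3 Tz 0.08 g0.227 j3 -1.45
90 False 34.48 [0.4489 0.2588 0.1156] tang -10.3 rad -7.8 Tz -0.20 g0.229 j3 -1.45
```

```bash
python3 - <<'E'
from h import *
from cell import bot
bot.let_go();bot.hold(.3)
p=np.array(bot.get_state()["eef_pos"])
try: bot.move_l((p+[0,0,.15]).tolist(),vel=.12)
except bot.PlanningError as e: print(e)
st(bot)
bot.move_j([1.189, 0.332, -0.065, 1.46, 0.022, 1.35, -0.088]);st(bot)
snap(bot,"top","8");snap(bot,"side","8")
im,P,ok=cloud("top8");hsv=cv2.cvtColor(im,cv2.COLOR_RGB2HSV)
b=(hsv[...,0]>100)&(hsv[...,0]<128)&(hsv[...,1]>120)&ok&(P[...,2]>.095)&(P[...,2]<.13)&(np.hypot(P[...,0]-.46,P[...,1]-.26)<.09)
w=P[b];print(len(w),w.mean(0),cv2.minAreaRect((w[:,:2]*1000).astype(np.float32)))
E
python3 -c "
import cv2,numpy as np;a=cv2.imread('pics/top0.png')[130:370,130:490];b=cv2.imread('pics/top8.png')[130:370,130:490];cv2.imwrite('pics/t8.png',cv2.resize(np.hstack([a,b]),None,fx=1.1,fy=1.1))"
```

```text
t37.46 j [0.579, 0.414, -1.453, 1.665, 0.414, 1.438, 0.805] p [0.449  0.2555 0.2642] F [ 0.1  0.  -1.2] T [ 0.11 -0.12 -0.  ] g1.000
 t40.52 j [1.188, 0.332, -0.066, 1.46, 0.022, 1.35, -0.088] p [ 0.2208 -0.5846  0.2446] F [ 0.3  1.3 -0.1] T [-0.04 -0.    0.07] g0.998
221 [0.45974959 0.25943871 0.11510249] ((458.980224609375, 260.08624267578125), (71.39393615722656, 19.170591354370117), 7.99084997177124)
```

View pics/t8.png

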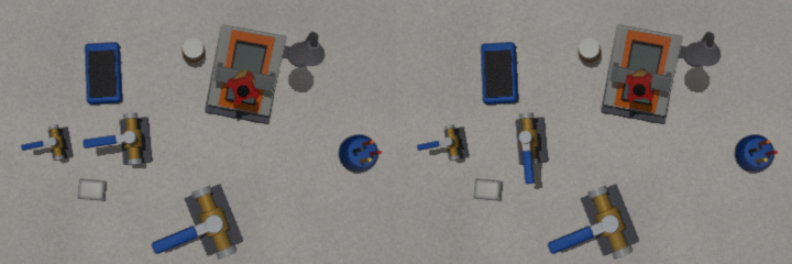

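View pics/side8.png

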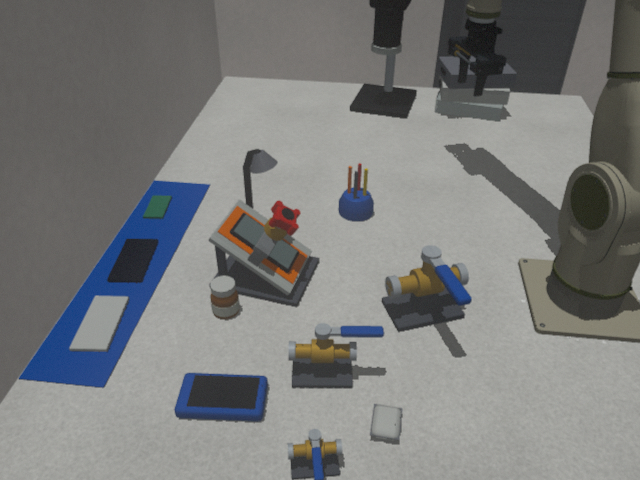

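```bash
python3 -c "
from cell import bot
bot.close_job()"
```

```text
the job is handed in; nothing more can be done
```

The job is handed in: the knob is clicked onto its thread and turned forward, and the vacuum valve is open against its stop. It took about 41 s of the 72 s allowed. No verdict was reported.

- **Knob back:** I pinched the red knob and turned it back 1.5 rad. When I let go, both fixed cameras showed it drop about 6 mm.
- **Knob forward:** I regripped it and turned it forward 2.85 rad, then another 0.5 rad for margin. That puts it at about 2.9 rad, assuming its zero lines up with the fixture. Even at the lowest allowed starting angle it would be about 2.2 rad. After the 2.85 rad turn it still sat at the clicked-down height. I didn't measure the height again after the last 0.5 rad.
- **Valve:** I used the middle-sized of the three manifolds. Its handle swung about 89° until it met the stop, with a 10 N reaction. The final top picture shows the handle lying along the pipe.
- **Bystanders:** in the before and after pictures the caddy, jar, tester and earbud case look unmoved. I compared these by eye only.
- **Robot:** the gripper is open, the arm is back at its start pose and nothing is being touched.

No check failed or disagreed.

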